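Press a valve plug home with a ratchet clamp and release it

ROBOT

A 6-joint arm with a two-finger parallel gripper is mounted at the origin on the work surface. World frame = base frame: x ahead of the robot, y to its left, z up, the work surface at z = 0. Lengths are in m, angles in rad, forces in N, time in s.
With the tool pointing down it reaches from about 0.325 to 0.9 m from the base axis. Payload 3.5 kg.
Tool frame: the origin (TCP) lies midway between the tips of the shut fingers; the grasp point (between the pads) lies 19 mm behind it (ctrl.pinch_z is the distance from the TCP to the grasp point, in m); z points along the fingers, x is the direction in which the jaws open and shut, and the axes are right-handed (so a half turn about z gives the same grasp; the last joint's range is limited). The gripper opens to 85 mm and grips with 20 to 120 N. Pads are 22 mm wide; open, the fingers measure 114 mm over their backs; the gripper's body (76 mm by 85 mm) begins 54 mm behind the grasp point. The pads swing forward as they close: fully open they stand 13 mm farther back than shut.
Start: joints at [1.204, 0.276, -0.026, 1.268, 0, 1.467], TCP at [0.163, 0.603, 0.231] pointing down, gripper open.
Joint ranges: [-3.12, 3.12], [-0.85, 1.88], [-1.08, 1.24], [-1.95, 2.15], [-1.57, 1.53], [-3.14, 3.14]. Speed limits (rad/s): [2.57, 2.57, 3.14, 3.14, 3.14, 3.14].

INTERFACE

Orientations are given as a unit quaternion [x, y, z, w].
In Python, from workcell import ctrl gives the robot as it stands.
- The arm moves only by the tool apply_moves, never from a script. Its argument "series" is a list of rows, each an object with "slide": the shift along the tool's x, y, z in cm, a list of three; "yaw": the turn about the tool's z in degrees. In form: [{"slide": [tx, ty, tz], "yaw": yaw}, ...]. A call has 1 to 20 rows; each row is the pose to reach, as a shift and turn from the pose commanded when the call began, along the tool's axes at that moment; what a row does not reach only later rows make up. A row lasts 1/8 s, in which the tool goes at most 62.5 mm and 10.7 degrees, less where a joint would pass 70% of its speed; a pose out of reach is approached as far as the arm can. A call with a gripper value outside its range is refused whole. "jaw" is the gripper command: -1 is fully open, 1 is shut, values between are in proportion, set as the call begins (left out, the last holds). The fingers move at their own pace and stop on an object; "force" is the grip in N (left out, the last holds). Time passes only in rows, so rows that repeat a pose let the fingers close. It gives the time, the measured TCP pose, the force and the opening at its end, in the units of the state.
- ctrl.read_state(): the state, without advancing time (a new reading comes with each control period).
- ctrl.camera(name): name is "scene" or "top" or "wrist"; returns a dict with "color" (480x640x3 uint8, red, green, blue), "range_z" (480x640 float32, m along the optical axis (not along the pixel's ray), 0 where there is no reading), "mtx" (3x3 intrinsics, pixels), "position" and "orientation" of the camera in the world. Camera axes: x right, y down, z forward; pixel columns grow to the right and rows downward; lengths in m; the calibration is good to about 2 mm. A picture is of the moment at which its call begins.
- ctrl.sign_off(): hands the job in, once; it reports no verdict.
The state is a dict: "time": time; "q": joint angles; "qd": joint speeds; "tau": joint torques, N m; "tcp_pos": TCP position; "tcp_rot": TCP orientation; "force": force on the tool from outside, world axes, zero at the start; "moment": the same for the moment, N m; "grip_width": opening from 0.0 (shut) to 1.0 (fully open).
Only numpy, scipy, OpenCV 4.12 (cv2) and the standard library are available. Lean on these libraries where they do the work, as an engineer would, in place of code of your own. Each camera call takes 0.05 s, during which the arm holds its last target. There are 200 camera calls.

TASK

Push the clamp's thumb handle towards the fixed handle, gently and only until the plug is fully home in the valve body, then take the hand away so that the ratchet alone holds the plug clamped for a moment. Then unlatch the ratchet by pressing the thumb pad straight down, keep it down while drawing it back out past the teeth so that the clamp ends fully open, and let go. Do not crush the plug or bend the handle, do not push the plug with the fingers, and leave the other things on the bench where they are.

Things in the scene. Friction and masses are not known exactly. Their poses are not given: they have to be found in the camera images.
- clamp: Ratchet clamp like a big haemostat lying flat, fixed to a 290 x 150 x 12 mm dark steel plate: steel scissor handles (to its -x), jaws (to +x). Origin on the bench under the pivot, z up. Fixed handle with finger loop on the -y side; moving handle with flat thumb pad on the +y side; bars 60 mm above the bench. A toothed strip, top 51 mm up, spans between them 100-111 mm from the pivot.
- handle (a joint): Angle q of the moving handle about the pivot, rad: 0 = fully open (spring rest), grows as it closes, end stop 0.47. Pad centre at (-150 cos(q-0.5), -150 sin(q-0.5)) mm in the clamp's x, y. Spring pulls it open (3 to 4 N at the pad). Teeth at 0.25, 0.298, 0.345, 0.393, 0.44: past one it clicks and cannot go back. How far it must go differs with each valve.
- thumb_pad (a point): Centre of the top of the ribbed thumb pad of the moving handle: 34 mm along the handle, 24 across, 12 thick, top 68 mm above the bench, 150 mm from the pivot; x along the handle to the pivot, y outwards (away from the fixed handle), z up. Closed by pushing its outer long side, which is free from outside and from below; pressed down on its top to unlatch.
- grip: Moving handle's bar and pad. Closing force at the pad: 3 to 4 N freely, 1 to 2 N more at clicks, 9 to 15 N while the plug slides; once the plug is home it climbs steadily, about 0.7 N per mm. Stop at 16 to 17 N; from about 19 N the plug is crushed. Origin on the bench under the pivot, bar along -x.
- pivot (a point): Top of the pivot pin, 73 mm above the bench. Unlatching: the pad yields down 6.7 mm, springily (2.5 to 9 N), then hard. While the teeth are loaded it takes up to 15 N, until the catch slips free 3 to 5 mm down and the force drops. Let up at the teeth it catches again: hold it 5 to 6 mm down (8 to 10 N), draw it outwards round the pivot by friction to q below 0.15, then lift; it springs open.
- jaw: Moving jaw: steel finger with a 12 mm ball nose 61 mm from the pivot, on a springy shank. It moves to the clamp's +y as the handle closes and pushes on the plug's face. Origin on the bench under the pivot.
- plug: Plug with a brass head 20 mm across, 4 mm thick, in an aluminium valve body (40 x 40 x 68 mm, fixed on the plate between the jaws). Slides stiffly (16 N) to the clamp's +y; axis 60 mm above the bench; starts 6 to 9 mm out and stays where pushed. Origin at the centre of its outer face.
- plug_face (a point): Centre of the plug's outer face (60 mm above the bench); y points into the valve body.
- plug_home (a point): Where the centre of the plug's outer face is when the plug is fully home (head against the block); same axes. Its place between the jaws differs by up to 3 mm either way.
- puck_a: Blue round puck, 40 mm across, 25 mm high, beside the clamp; not part of the job, leave it. Origin at its underside.
- puck_b: Black round puck, same size, beside the clamp; not part of the job, leave it. Origin at its underside.
- puck_c: Red round puck, same size; not part of the job, leave it. Origin at its underside.
- driver: Screwdriver lying flat; not part of the job, leave it. Origin at its underside.
- sensor: Black box sensor 50 x 22 x 30 mm with a brass nose, beside the jaws; not part of the job, leave it. Origin at its underside.
- collar: Aluminium ring, 42 mm across, 16 mm high; not part of the job, leave it. Origin at its underside.
- terminal: Green terminal block 70 x 40 x 30 mm; not part of the job, leave it. Origin at its underside.

How it is judged:
On the way:
1. the plug is home and the ratchet alone keeps the jaw pressed on it, the robot touching nothing of the clamp (y of plug_face in the frame of plug_home above -0.0012 m and contact force between jaw and plug above 2 N and value of joint handle above 0.23 rad and contact force between each of the arm, the fingers and grip below 0.2 N), for 0.3 s.
At the end, for the whole second after the job is handed in: The plug is still home (within 1.2 mm), the clamp is fully open again (handle angle under 0.06 rad) and at rest, and its jaw is off the plug (y of plug_face in the frame of plug_home above -0.0012 m and value of joint handle below 0.06 rad and velocity of joint handle below 0.05 rad/s and contact force between jaw and plug below 0.2 N); the robot touches nothing.
It fails at once if the jaw crushes the plug (more than 44 N) (contact force between jaw and plug above 44 N).
It fails at once if the handle is bent (more than 30 N of the hand on it) (contact force between any of the fingers, the arm and grip above 30 N).
It fails at once if the robot pushes the plug itself (contact force between any of the fingers, the arm and plug above 1 N).
It fails at once if another thing on the bench is moved by more than 20 mm (distance of any of puck_a, puck_b, puck_c, driver, sensor, collar, terminal from where it was at the start of the episode above 0.02 m).
It also fails if it takes over 64 s, if anything falls off the work surface, if the arm or the gripper's body presses on something with over 40 N, if the wrist force passes 120 N, or if a joint passes its speed limit or range.

## Working session

There is one attempt and no reset: what is moved stays moved. The work goes in short steps, Python scripts to look and compute and a tool call to move; the robot and the scene stay as the last step left them, time stands still between calls to the robot, and variables do not carry over. Pictures are saved under pics/ and viewed, about 8 in all and at most 12, crops included, and the job is handed in when it is done.

Besides the shell and the picture viewer there is one more tool, called after "Request:" as name(argument=value, ...), one argument or row to a line, values as JSON. apply_moves: Moves the arm, as the interface text tells. Its arguments: {"type":"object","properties":{"series":{"type":"array","items":{"type":"object","properties":{"slide":{"type":"array","items":{"type":"number"}},"yaw":{"type":"number"}}}},"jaw":{"type":"number"},"force":{"type":"number"}},"required":["series"]}

```bash
mkdir -p pics; ls; cat > h.py <<'E'
import numpy as np,cv2
from scipy.spatial.transform import Rotation as R
from workcell import ctrl
def cam(n,save=None):
    c=ctrl.camera(n)
    if save: cv2.imwrite('pics/'+save,c['color'][:,:,::-1])
    np.savez('last_%s.npz'%n,**c); return c
def pts(c):
    v,u=np.mgrid[0:480,0:640];K=c['mtx'];z=c['range_z']
    P=np.stack([(u-K[0,2])/K[0,0]*z,(v-K[1,2])/K[1,1]*z,z],-1)
    return P@R.from_quat(c['orientation']).as_matrix().T+np.array(c['position'])
def ray(c,u,v,h):
    K=c['mtx'];d=R.from_quat(c['orientation']).as_matrix()@np.array([(u-K[0,2])/K[0,0],(v-K[1,2])/K[1,1],1])
    p=np.array(c['position']);return p+d*(h-p[2])/d[2]
E
python3 - <<'E'
from h import *
a=cam('top','top0.png');b=cam('scene','scene0.png')
s=ctrl.read_state();print(s)
for c in(a,b):print(c['position'],c['orientation'],c['mtx'].tolist() if hasattr(c['mtx'],'tolist') else c['mtx'])
E
```

```text
pics
{'time': 0.1, 'q': array([ 1.20358771e+00,  2.77076981e-01, -2.77242110e-02,  1.26799208e+00,
        3.64018686e-05,  1.46739428e+00]), 'qd': array([ 1.13521028e-04, -1.72800376e-03,  2.29296198e-03, -1.44358069e-03,
       -1.22913333e-03, -8.36092462e-05]), 'tau': array([ 2.28672288e-04, -4.46708107e+01,  2.96128500e+01,  8.49132717e-03,
       -1.17570353e-04,  1.68919564e-05]), 'tcp_pos': array([0.16272469, 0.60272976, 0.23026826]), 'tcp_rot': array([ 7.93963505e-01,  6.07964600e-01, -8.60687109e-04,  5.06451033e-04]), 'force': array([-0.10209707, -0.10002664, -0.32973768]), 'moment': array([-0.06138172,  0.05952624, -0.00117527]), 'grip_width': 1.0058517226041102}
[0.37002154 0.02912364 1.06573066] [-0.70078291  0.70833075 -0.06580401  0.05329812] [[446.4460120034633, 0.0, 315.6264896839583], [0.0, 446.4460120034633, 250.6949165525163], [0.0, 0.0, 1.0]]
[1.31498879 0.71547396 1.09016282] [ 0.37232774  0.84777543 -0.34518215 -0.15329111] [[621.0714313423885, 0.0, 329.4807137678343], [0.0, 621.0714313423885, 240.5366324855574], [0.0, 0.0, 1.0]]
```

View pics/top0.png

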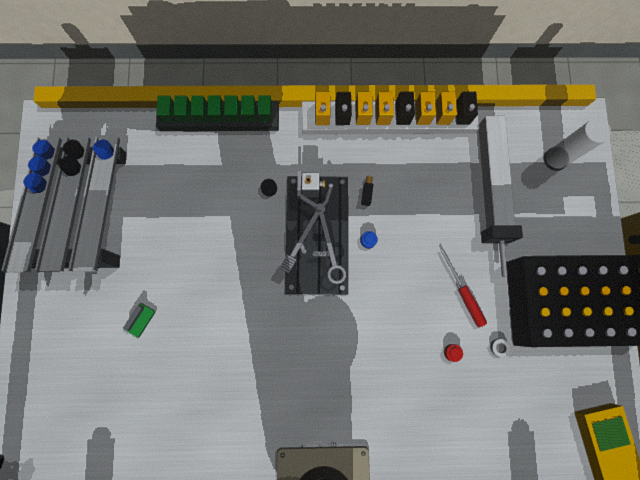

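View pics/scene0.png

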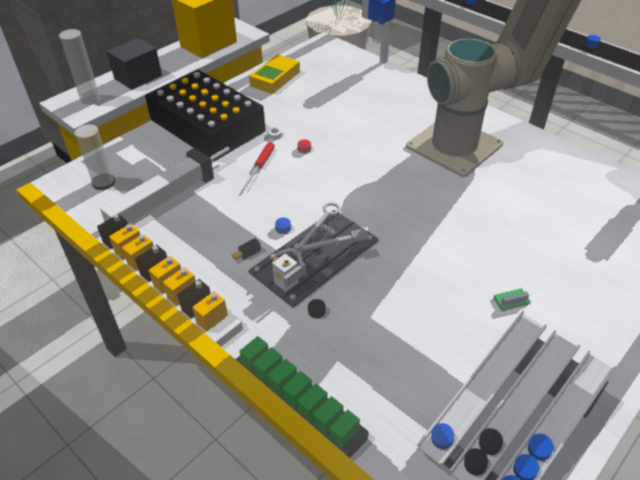

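The top view shows the clamp with its jaws away from the robot: pivot near (319,208), thumb pad near (290,264), valve body at (311,182). The scene view agrees, and the outer side of the pad is free.

```bash
python3 - <<'E'
from h import *
c=dict(np.load('last_top.npz'));P=pts(c)
g=c['color'].astype(int)
for n,u,v,h in(('pivot',319,208,.073),('pad',290,264,.068)):
    w=P[v-2:v+3,u-2:u+3].reshape(-1,3);print(n,ray(c,u,v,h).round(4),w[np.argmax(w[:,2])].round(4))
# plate: dark around
m=((g.max(-1)<75)).astype(np.uint8);m[:, :280]=0;m[:,352:]=0;m[:172]=0;m[300:]=0
m=((P[...,2]>.006)).astype(np.uint8)*255;m[:, :278]=0;m[:,354:]=0;m[:170]=0;m[302:]=0
cs,_=cv2.findContours(m,0,2);k=max(cs,key=cv2.contourArea);r=cv2.minAreaRect(k);print(r)
b=cv2.boxPoints(r);W=np.array([ray(c,*p,.012) for p in b]);print(W.round(4))
# pad from depth
sel=(P[...,2]>.045)&(P[...,2]<.09);sel[:,:275]=0;sel[:,:]=sel;sel[:,352:]=0;sel[:170]=0;sel[300:]=0
im=cv2.resize(g[165:305,265:365].astype(np.uint8)[:,:,::-1],None,fx=5,fy=5,interpolation=2)[:600]
s=(sel[165:305,265:365]*255).astype(np.uint8);cv2.imwrite('pics/crop.png',cv2.resize(im,None,fx=.85,fy=.85))
Q=P[sel];print(len(Q))
ps=Q[(Q[:,0]<.37)&(Q[:,1]>.05)];print(ps.round(3).tolist()[:40])
E
```

```text
pivot [0.6382 0.0015 0.073 ] [ 6.39e-01 -6.00e-04  7.87e-02]
pad [0.5099 0.0685 0.068 ] [0.5138 0.0683 0.073 ]
((313.78118896484375, 232.34886169433594), (68.41703796386719, 122.22947692871094), 0.9391909241676331)
[[ 0.4494  0.0977  0.012 ]
 [ 0.7503  0.0934  0.012 ]
 [ 0.7464 -0.0756  0.012 ]
 [ 0.445  -0.0634  0.012 ]]
1669
[]
```

View pics/crop.png

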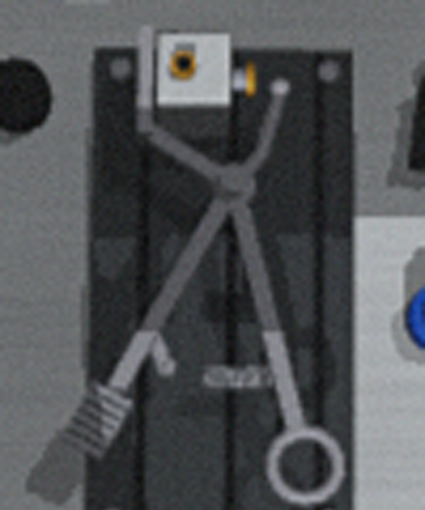

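The enlarged view shows the ribbed pad near crop (100,420), the pivot at (233,188), the brass plug head at (250,78), and the jaw ball at (280,88) to the right of it. I'll go in beside the pad and turn the tool so its x axis lies along the handle, then look from close by.

Request:
apply_moves(
  series=[
    {"slide": [-4, 5, 0], "yaw": 8},
    {"slide": [-8, 10, 0], "yaw": 18},
    {"slide": [-12, 15, 0], "yaw": 28},
    {"slide": [-16, 20, 0], "yaw": 38},
    {"slide": [-19, 25, 0], "yaw": 48},
    {"slide": [-22, 29, 0], "yaw": 58},
    {"slide": [-25, 33, 0], "yaw": 68},
    {"slide": [-28, 37, 0], "yaw": 78},
    {"slide": [-31, 40, 0], "yaw": 88},
    {"slide": [-33, 43, 0], "yaw": 96},
    {"slide": [-34, 44, 0], "yaw": 102},
    {"slide": [-34, 44, 0], "yaw": 102},
    {"slide": [-34, 44, 0], "yaw": 102},
  ],
  jaw=1,
  force=40,
)

```text
time: 1.72
tcp_pos: [0.4985, 0.1608, 0.231]
tcp_rot: [0.972, -0.234, -0.0, 0.0]
force: [-0.8, -0.5, -1.0]
grip_width: -0.003
```

```bash
python3 - <<'E'
from h import *
c=cam('wrist','w1.png');s=ctrl.read_state()
print(s['time'],s['tcp_pos'],s['q'],s['force'],s['moment'],R.from_quat(s['tcp_rot']).as_matrix().round(4).tolist(),s['grip_width'])
print(c['position'],R.from_quat(c['orientation']).as_matrix().round(3).tolist(),c['mtx'][0])
P=pts(c);print(P[::60,::80,2].round(3))
E
```

```text
1.775 [0.49843846 0.16095609 0.23107859] [ 1.88754136e-01  9.78298870e-02 -2.44218299e-01  1.22943304e+00
  2.49512336e-04  2.23079519e+00] [-0.32416386 -0.4190678  -0.69604331] [ 0.01296786 -0.00597129  0.00413134] [[0.891, -0.454, -0.0007], [-0.454, -0.891, 0.0001], [-0.0007, 0.0002, -1.0]] 0.002336076332544477
[0.53294314 0.22800903 0.37434907] [[0.891, -0.432, -0.137], [-0.454, -0.85, -0.267], [-0.001, 0.3, -0.954]] [357.5994637    0.         311.09550258]
[[ 0.001  0.011  0.001  0.     0.001  0.001  0.001  0.002]
 [ 0.     0.002  0.001  0.     0.    -0.     0.     0.002]
 [-0.    -0.001  0.001  0.     0.     0.001  0.001  0.002]
 [ 0.001  0.002  0.001  0.001  0.001  0.001  0.001  0.013]
 [-0.     0.     0.    -0.     0.001  0.006  0.012  0.068]
 [ 0.    -0.001  0.002  0.     0.245  0.013  0.065  0.064]
 [ 0.001  0.001 -0.001  0.285  0.283  0.286  0.     0.031]
 [ 0.013  0.307  0.305  0.313  0.285  0.289  0.309  0.001]]
```

View pics/w1.png

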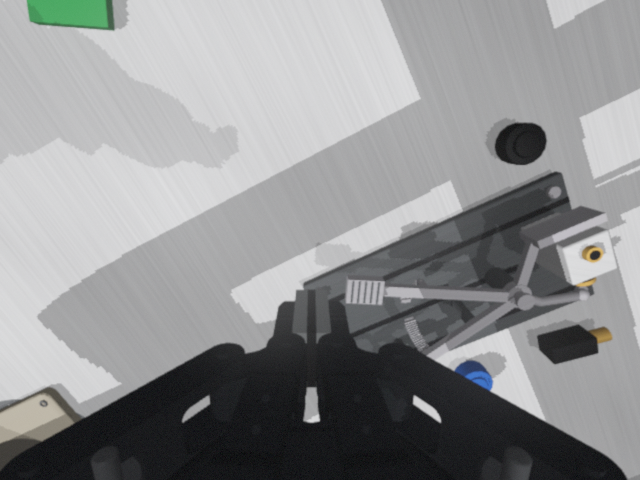

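The wrist view shows the ribbed pad at (346–384, 278–304) and the pivot at (522,297). The handle lies along image x, so the tool is aligned with it. The shut fingertips are at about (311,292).

```bash
python3 - <<'E'
from h import *
c=dict(np.load('last_wrist.npz'));P=pts(c)
w=P[265:320,338:395];m=(w[...,2]>.058)&(w[...,2]<.078)
# restrict pad by image columns <=384
m[:,385-338:]=0
q=w[m];print('pad n',len(q),q.mean(0).round(4),np.median(q[:,2]),cv2.minAreaRect((q[:,:2]*1000).astype(np.float32)))
col=P[280:315,505:540];mm=col[...,2]>.068;print('pivot',col[mm].mean(0).round(4),np.percentile(col[mm][:,2],[50,95]))
print(ray(c,365,291,.068),ray(c,522,296,.073))
# fingers shape in tip area: compare w/ TCP
s=ctrl.read_state();T=R.from_quat(s['tcp_rot']).as_matrix()
f=P[280:400,260:370].reshape(-1,3);f=(f-s['tcp_pos'])@T;f=f[(f[:,2]<.01)&(f[:,2]>-.12)]
for z in np.arange(-.1,.01,.01):
  k=f[abs(f[:,2]-z)<.005]
  if len(k):print(round(z,3),len(k),(k.min(0)*1000).round(1),(k.max(0)*1000).round(1))
# plate edge: bbox of the plate from depth
m=((P[...,2]>.009)&(P[...,2]<.016)).astype(np.uint8);m[310:]=0;m[:,:300]=0
q=P[m>0];print(cv2.minAreaRect((q[:,:2]*1000).astype(np.float32)))
E
```

```text
pad n 1048 [0.5119 0.0759 0.0679] 0.06880773104572796 ((512.1343994140625, 73.52372741699219), (25.245115280151367, 36.371864318847656), 60.049808502197266)
pivot [0.6388 0.0037 0.078 ] [0.07368627 0.07489791]
[0.51130455 0.07416754 0.068     ] [0.63955843 0.00592679 0.073     ]
-0.08 173 [-11.6 -17.1 -77.2] [ 13.6 -15.  -75. ]
-0.07 2100 [-13.  -17.1 -75. ] [ 15.1  -6.9 -65. ]
-0.06 1042 [-14.5 -15.  -64.9] [ 15.7  -5.2 -55. ]
-0.05 2339 [-16.  -13.2 -55. ] [ 18.7   9.7 -45. ]
-0.04 1364 [-16.7 -12.9 -45. ] [ 19.1  12.4 -35. ]
-0.03 899 [-13.3 -10.6 -35. ] [ 14.   -4.7 -25. ]
-0.02 863 [-13.2 -10.8 -25. ] [ 14.   -4.9 -15. ]
-0.01 595 [-13.2 -10.7 -15. ] [14.  -5.1 -5. ]
-0.0 37 [-5.8 -9.9 -5. ] [ 6.6 -9.  -2.9]
((608.4869995117188, 9.547744750976562), (279.9892883300781, 215.0036163330078), 13.07748794555664)
```

Measured pad centre is (0.512, 0.0745), height 0.068; pivot is (0.6395, 0.005), height 0.074. That gives a radius of about 146 mm and a clamp yaw of about 0, which agrees with the text. The shut fingers are ±13.5 mm in x and ±11 mm in y near the tip. Next I go down outside the pad with a gap of about 12 mm.

Request:
apply_moves(
  series=[
    {"slide": [2.5, 1.8, 5]},
    {"slide": [5.1, 3.0, 10]},
    {"slide": [5.1, 3.6, 14]},
    {"slide": [5.1, 3.6, 17]},
    {"slide": [5.1, 3.6, 18.1]},
    {"slide": [5.1, 3.6, 18.1]},
    {"slide": [5.1, 3.6, 18.1]},
    {"slide": [5.1, 3.6, 18.1]},
  ],
)

```text
$.series[0]: bad value
```

```bash
python3 - <<'E'
from h import *
c=cam('wrist','w2.png');s=ctrl.read_state()
print(s['time'],s['tcp_pos'],s['force'],s['moment'])
P=pts(c);T=R.from_quat(s['tcp_rot']).as_matrix()
L=(P-s['tcp_pos'])@T
m=(P[...,2]>.062)&(P[...,2]<.074)&(abs(L[...,0])<.05)&(L[...,1]>.012)&(L[...,1]<.08)
k=L[m];print(len(k));
for x in np.arange(-.03,.05,.005):
  a=k[abs(k[:,0]-x)<.0025]
  if len(a)>5:print(round(x,3),len(a),np.percentile(a[:,1],[2,98]).round(4),np.median(a[:,2]).round(4))
E
```

```text
1.825 [0.49848238 0.16107315 0.23120175] [-0.0660984   0.16887596  0.97241185] [0.02785694 0.00959289 0.03122268]
410
0.035 101 [0.0589 0.0792] 0.1626
0.04 123 [0.0591 0.0792] 0.1621
0.045 123 [0.0594 0.0798] 0.1622
```

View pics/w2.png

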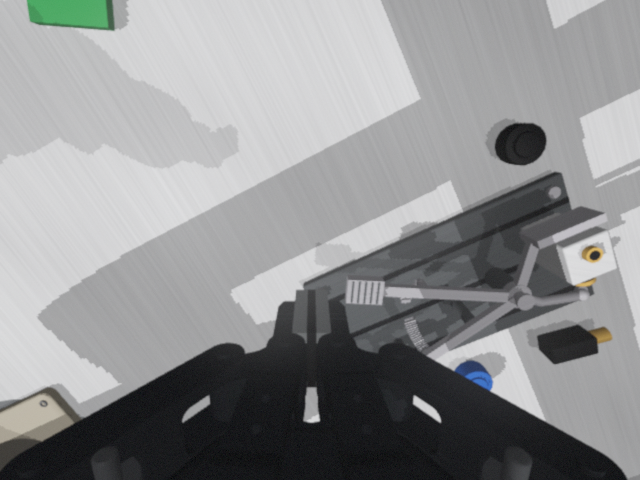

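The move was refused because each row needs a yaw value, so the view hasn't changed. It does confirm that the pad's outer edge is at tool y = 59 mm, so contact comes at a 48 mm shift. I'll send it again.

Request:
apply_moves(
  series=[
    {"slide": [2.5, 1.8, 5], "yaw": 0},
    {"slide": [5.1, 3.0, 10], "yaw": 0},
    {"slide": [5.1, 3.6, 14], "yaw": 0},
    {"slide": [5.1, 3.6, 17], "yaw": 0},
    {"slide": [5.1, 3.6, 18.1], "yaw": 0},
    {"slide": [5.1, 3.6, 18.1], "yaw": 0},
    {"slide": [5.1, 3.6, 18.1], "yaw": 0},
    {"slide": [5.1, 3.6, 18.1], "yaw": 0},
  ],
)

```text
time: 2.82
tcp_pos: [0.5294, 0.1054, 0.0519]
tcp_rot: [0.972, -0.234, 0.001, -0.0]
force: [0.7, -0.2, 0.5]
grip_width: -0.001
```

```bash
cat > st.py <<'E'
from h import *
import sys
c=cam('wrist',sys.argv[1] if len(sys.argv)>1 else None);s=ctrl.read_state()
T=R.from_quat(s['tcp_rot']).as_matrix()
print(round(s['time'],2),s['tcp_pos'].round(4),'F tool',(s['force']@T).round(2),'angle',np.arctan2(T[1,0],T[0,0]).round(4))
E
python3 st.py w3.png
python3 - <<'E'
import numpy as np
for q in np.arange(0,.5,.05):
  print(round(q,2),np.round([15*(1-np.cos(q))-2.3*np.sin(q),15*np.sin(q)+2.3*(1-np.cos(q)),-np.degrees(q)],2))
E
```

```text
2.88 [0.5292 0.1053 0.0516] F tool [0.68 0.14 0.14] angle -0.473
0.0 [ 0.  0. -0.]
0.05 [-0.1   0.75 -2.86]
0.1 [-0.15  1.51 -5.73]
0.15 [-0.18  2.27 -8.59]
0.2 [ -0.16   3.03 -11.46]
0.25 [ -0.1    3.78 -14.32]
0.3 [-1.000e-02  4.540e+00 -1.719e+01]
0.35 [  0.12   5.28 -20.05]
0.4 [  0.29   6.02 -22.92]
0.45 [  0.49   6.75 -25.78]
```

View pics/w3.png

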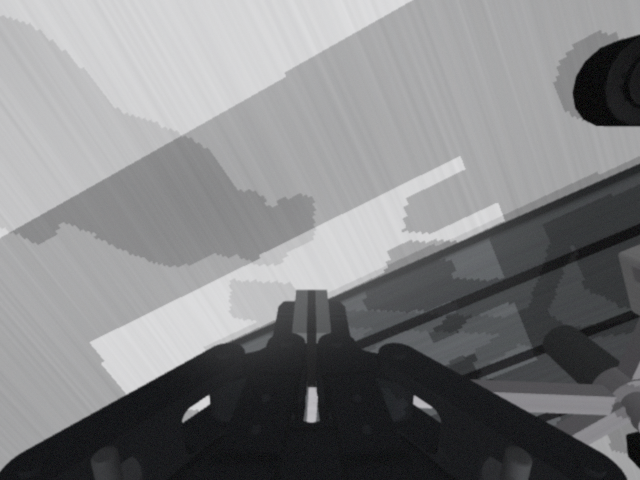

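The fingers are now beside the pad, which the gripper hides in this view. Now I make contact and close along the arc to about q = 0.15.

Request:
apply_moves(
  series=[
    {"slide": [0, 0.6, 0], "yaw": 0},
    {"slide": [0, 1.0, 0], "yaw": 0},
    {"slide": [0, 1.3, 0], "yaw": 0},
    {"slide": [-0.05, 1.6, 0], "yaw": -1.5},
    {"slide": [-0.1, 1.95, 0], "yaw": -2.9},
    {"slide": [-0.15, 2.3, 0], "yaw": -4.3},
    {"slide": [-0.15, 2.7, 0], "yaw": -5.7},
    {"slide": [-0.17, 3.1, 0], "yaw": -7.2},
    {"slide": [-0.18, 3.45, 0], "yaw": -8.6},
    {"slide": [-0.18, 3.45, 0], "yaw": -8.6},
  ],
)

```text
time: 4.12
tcp_pos: [0.5104, 0.075, 0.0502]
tcp_rot: [0.987, -0.161, -0.0, 0.0]
force: [-1.1, 4.7, 1.1]
grip_width: -0.0
```

```bash
python3 st.py
```

```text
4.17 [0.5105 0.0751 0.0502] F tool [-2.24 -4.45 -1.85] angle -0.3234
```

Request:
apply_moves(
  series=[
    {"slide": [-0.03, 0.25, 0], "yaw": -0.9},
    {"slide": [-0.06, 0.5, 0], "yaw": -1.9},
    {"slide": [-0.1, 0.75, 0], "yaw": -2.9},
    {"slide": [-0.1, 0.75, 0], "yaw": -2.9},
  ],
)

```text
time: 4.68
tcp_pos: [0.5075, 0.0696, 0.0503]
tcp_rot: [0.991, -0.136, -0.0, -0.002]
force: [-1.4, 8.2, 0.5]
grip_width: 0.0
```

Request:
apply_moves(
  series=[
    {"slide": [-0.03, 0.2, 0], "yaw": -0.8},
    {"slide": [-0.05, 0.4, 0], "yaw": -1.5},
    {"slide": [-0.05, 0.4, 0], "yaw": -1.5},
  ],
)

```text
time: 5.05
tcp_pos: [0.5061, 0.0671, 0.0503]
tcp_rot: [0.992, -0.122, -0.0, -0.003]
force: [-0.1, 10.8, 0.2]
grip_width: -0.002
```

Request:
apply_moves(
  series=[
    {"slide": [-0.03, 0.2, 0], "yaw": -0.8},
    {"slide": [-0.05, 0.4, 0], "yaw": -1.5},
    {"slide": [-0.05, 0.4, 0], "yaw": -1.5},
  ],
)

```text
time: 5.42
tcp_pos: [0.5043, 0.0634, 0.0502]
tcp_rot: [0.994, -0.109, -0.0, -0.003]
force: [-0.4, 10.4, 0.5]
grip_width: 0.001
```

```bash
python3 st.py
```

```text
5.47 [0.5043 0.0634 0.0502] F tool [ -3.18 -10.53  -0.42] angle -0.2189
```

The force is steady at about 10.5 N, so the plug is sliding. I go on in small steps.

Request:
apply_moves(
  series=[
    {"slide": [-0.02, 0.2, 0], "yaw": -0.8},
    {"slide": [-0.04, 0.4, 0], "yaw": -1.5},
    {"slide": [-0.04, 0.4, 0], "yaw": -1.5},
  ],
)

```text
time: 5.85
tcp_pos: [0.5028, 0.0603, 0.0502]
tcp_rot: [0.995, -0.096, -0.001, -0.004]
force: [-0.9, 13.6, 1.6]
grip_width: -0.001
```

Request:
apply_moves(
  series=[
    {"slide": [-0.02, 0.2, 0], "yaw": -0.8},
    {"slide": [-0.04, 0.4, 0], "yaw": -1.5},
    {"slide": [-0.04, 0.4, 0], "yaw": -1.5},
  ],
)

```text
time: 6.22
tcp_pos: [0.501, 0.0559, 0.0501]
tcp_rot: [0.997, -0.083, -0.001, -0.003]
force: [-2.5, 10.9, 2.5]
grip_width: -0.001
```

```bash
python3 st.py
```

```text
6.28 [0.501  0.0559 0.0501] F tool [ -4.29 -10.32  -1.68] angle -0.1664
```

Request:
apply_moves(
  series=[
    {"slide": [-0.01, 0.15, 0], "yaw": -0.6},
    {"slide": [-0.03, 0.3, 0], "yaw": -1.1},
    {"slide": [-0.03, 0.3, 0], "yaw": -1.1},
  ],
)

```text
time: 6.65
tcp_pos: [0.5, 0.0537, 0.05]
tcp_rot: [0.997, -0.073, -0.001, -0.004]
force: [-1.6, 14.4, 2.9]
grip_width: 0.001
```

Request:
apply_moves(
  series=[
    {"slide": [-0.01, 0.1, 0], "yaw": -0.4},
    {"slide": [-0.02, 0.2, 0], "yaw": -0.8},
    {"slide": [-0.02, 0.2, 0], "yaw": -0.8},
  ],
)

```text
time: 7.02
tcp_pos: [0.4993, 0.052, 0.0499]
tcp_rot: [0.998, -0.066, -0.001, -0.004]
force: [-1.4, 12.8, 2.3]
grip_width: -0.001
```

```bash
python3 st.py
```

```text
7.08 [0.4994 0.052  0.0499] F tool [ -4.06 -13.54  -1.69] angle -0.1328
```

Request:
apply_moves(
  series=[
    {"slide": [-0.01, 0.1, 0], "yaw": -0.4},
    {"slide": [-0.02, 0.2, 0], "yaw": -0.8},
    {"slide": [-0.02, 0.2, 0], "yaw": -0.8},
  ],
)

```text
time: 7.45
tcp_pos: [0.4985, 0.0491, 0.0499]
tcp_rot: [0.998, -0.06, -0.002, -0.003]
force: [-3.7, 11.7, 3.5]
grip_width: 0.003
```

Request:
apply_moves(
  series=[
    {"slide": [0, 0.1, 0], "yaw": -0.4},
    {"slide": [0, 0.1, 0], "yaw": -0.4},
  ],
)

```text
time: 7.7
tcp_pos: [0.4982, 0.0486, 0.0498]
tcp_rot: [0.998, -0.056, -0.002, -0.004]
force: [-3.1, 12.9, 2.9]
grip_width: -0.003
```

```bash
python3 st.py
```

```text
7.75 [0.4982 0.0486 0.0498] F tool [ -5.18 -12.27  -3.35] angle -0.1122
```

Request:
apply_moves(
  series=[
    {"slide": [-0.03, 0.1, 0], "yaw": -0.4},
    {"slide": [-0.06, 0.2, 0], "yaw": -0.8},
    {"slide": [-0.06, 0.2, 0], "yaw": -0.8},
  ],
)

```text
time: 8.12
tcp_pos: [0.4975, 0.047, 0.0498]
tcp_rot: [0.999, -0.049, -0.002, -0.004]
force: [-2.4, 14.9, 2.5]
grip_width: 0.005
```

Request:
apply_moves(
  series=[
    {"slide": [-0.02, 0.1, 0], "yaw": -0.4},
    {"slide": [-0.02, 0.1, 0], "yaw": -0.4},
  ],
)

```text
time: 8.38
tcp_pos: [0.4973, 0.0461, 0.0498]
tcp_rot: [0.999, -0.045, -0.002, -0.004]
force: [-2.7, 14.0, 2.1]
grip_width: -0.001
```

```bash
python3 st.py; python3 - <<'E'
from h import *
c=cam('top');im=c['color'][165:225,280:360][:,:,::-1];cv2.imwrite('pics/t2.png',cv2.resize(im,None,fx=9,fy=9,interpolation=2))
E
```

```text
8.43 [0.4973 0.0461 0.0498] F tool [ -4.37 -12.7   -2.4 ] angle -0.0909
```

View pics/t2.png

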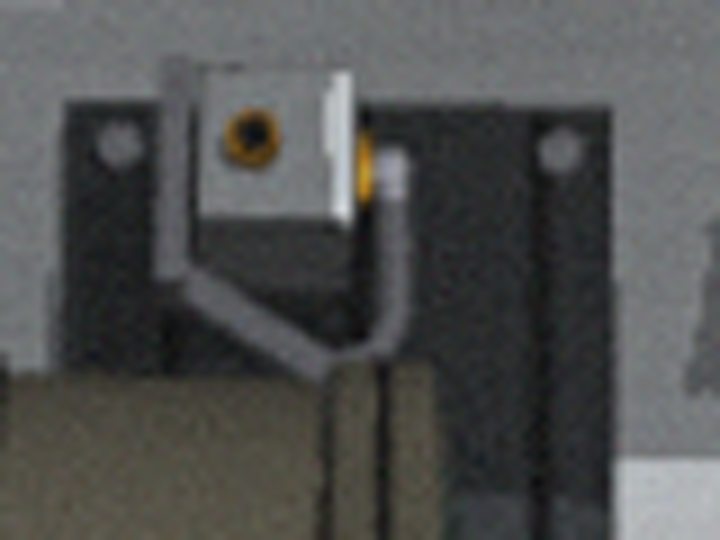

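Viewed crop: brass head at (365,165) against the block face at x = 355, about 4 mm showing, with the ball on it. The plug is at home or nearly so. I continue by 1 mm steps to 16–17 N.

Request:
apply_moves(
  series=[
    {"slide": [-0.02, 0.1, 0], "yaw": -0.4},
    {"slide": [-0.02, 0.1, 0], "yaw": -0.4},
  ],
)

```text
time: 8.72
tcp_pos: [0.4969, 0.0452, 0.0498]
tcp_rot: [0.999, -0.042, -0.002, -0.004]
force: [-2.1, 13.2, 2.4]
grip_width: -0.0
```

Request:
apply_moves(
  series=[
    {"slide": [-0.02, 0.1, 0], "yaw": -0.4},
    {"slide": [-0.02, 0.1, 0], "yaw": -0.4},
  ],
)

```text
time: 8.98
tcp_pos: [0.4965, 0.0435, 0.0497]
tcp_rot: [0.999, -0.039, -0.002, -0.003]
force: [-3.8, 12.1, 1.9]
grip_width: 0.001
```

```bash
python3 st.py; python3 st.py
```

```text
9.03 [0.4965 0.0435 0.0497] F tool [ -4.61 -11.45  -1.9 ] angle -0.0773
9.07 [0.4964 0.0435 0.0497] F tool [ -4.52 -11.77  -1.68] angle -0.0773
```

Request:
apply_moves(
  series=[
    {"slide": [-0.02, 0.1, 0], "yaw": -0.4},
    {"slide": [-0.02, 0.1, 0], "yaw": -0.4},
  ],
)

```text
time: 9.32
tcp_pos: [0.4962, 0.0428, 0.0497]
tcp_rot: [0.999, -0.035, -0.002, -0.004]
force: [-2.6, 13.8, 3.2]
grip_width: 0.001
```

Request:
apply_moves(
  series=[
    {"slide": [-0.02, 0.1, 0], "yaw": -0.4},
    {"slide": [-0.02, 0.1, 0], "yaw": -0.4},
  ],
)

```text
time: 9.57
tcp_pos: [0.496, 0.0421, 0.0499]
tcp_rot: [0.999, -0.032, -0.002, -0.004]
force: [-3.4, 14.4, 3.0]
grip_width: 0.002
```

```bash
python3 st.py; python3 st.py
```

```text
9.62 [0.496  0.0421 0.0498] F tool [ -3.86 -12.83  -3.51] angle -0.0631
9.68 [0.496  0.0421 0.0499] F tool [ -2.53 -13.94  -3.08] angle -0.0631
```

Request:
apply_moves(
  series=[
    {"slide": [-0.02, 0.1, 0], "yaw": -0.4},
    {"slide": [-0.02, 0.1, 0], "yaw": -0.4},
  ],
)

```text
time: 9.93
tcp_pos: [0.4958, 0.0415, 0.0498]
tcp_rot: [1.0, -0.028, -0.002, -0.005]
force: [-2.2, 15.3, 2.3]
grip_width: 0.001
```

```bash
for i in 1 2 3;do python3 st.py;done
```

```text
9.97 [0.4958 0.0415 0.0498] F tool [ -2.92 -14.5   -1.98] angle -0.0559
10.03 [0.4958 0.0415 0.0498] F tool [ -4.07 -14.65  -2.99] angle -0.0559
10.07 [0.4958 0.0415 0.0498] F tool [ -3.76 -14.04  -2.61] angle -0.0559
```

Request:
apply_moves(
  series=[
    {"slide": [-0.02, 0.1, 0], "yaw": -0.4},
    {"slide": [-0.02, 0.1, 0], "yaw": -0.4},
  ],
)

```text
time: 10.32
tcp_pos: [0.4956, 0.0408, 0.0498]
tcp_rot: [1.0, -0.024, -0.002, -0.005]
force: [-1.5, 14.3, 2.2]
grip_width: 0.002
```

```bash
for i in 1 2 3;do python3 st.py;done
```

```text
10.38 [0.4956 0.0408 0.0498] F tool [ -2.86 -15.55  -1.16] angle -0.0488
10.43 [0.4956 0.0408 0.0498] F tool [ -2.43 -15.46  -1.44] angle -0.0488
10.47 [0.4956 0.0408 0.0498] F tool [ -3.01 -14.69  -2.3 ] angle -0.0487
```

Request:
apply_moves(
  series=[
    {"slide": [-0.02, 0.1, 0], "yaw": -0.4},
    {"slide": [-0.02, 0.1, 0], "yaw": -0.4},
  ],
)

```text
time: 10.72
tcp_pos: [0.4953, 0.04, 0.0498]
tcp_rot: [1.0, -0.021, -0.002, -0.005]
force: [-2.8, 15.7, 2.9]
grip_width: 0.002
```

```bash
for i in 1 2 3 4;do python3 st.py;done; python3 - <<'E'
from h import *
c=cam('top');im=c['color'][165:225,280:360][:,:,::-1];cv2.imwrite('pics/t3.png',cv2.resize(im,None,fx=9,fy=9,interpolation=2))
E
```

```text
10.78 [0.4953 0.04   0.0498] F tool [ -3.4  -15.96  -2.47] angle -0.0417
10.82 [0.4953 0.04   0.0498] F tool [ -3.05 -15.5   -2.59] angle -0.0417
10.88 [0.4953 0.04   0.0497] F tool [ -3.16 -15.37  -1.3 ] angle -0.0416
10.93 [0.4953 0.04   0.0498] F tool [ -2.92 -15.11  -2.27] angle -0.0417
```

View pics/t3.png

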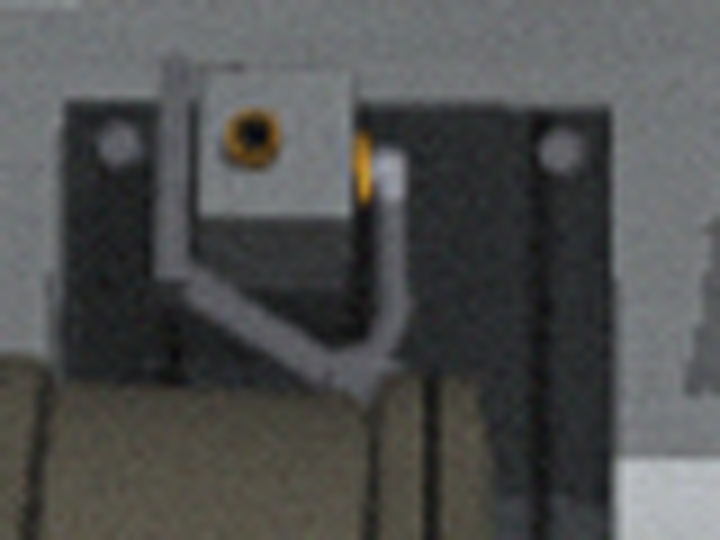

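The head and ball have hardly moved since the last look (ball 393→390, head 365→363), so the plug is on its seat. One more step of about 1 mm should bring it to 16–17 N.

Request:
apply_moves(
  series=[
    {"slide": [-0.02, 0.1, 0], "yaw": -0.4},
    {"slide": [-0.02, 0.1, 0], "yaw": -0.4},
  ],
)

```text
time: 11.22
tcp_pos: [0.4951, 0.0393, 0.0497]
tcp_rot: [1.0, -0.017, -0.002, -0.006]
force: [-2.6, 16.5, 1.8]
grip_width: 0.003
```

```bash
for i in 1 2 3 4;do python3 st.py;done
```

```text
11.28 [0.4951 0.0393 0.0497] F tool [ -3.46 -16.21  -2.18] angle -0.0346
11.32 [0.4951 0.0393 0.0497] F tool [ -2.8  -16.09  -2.01] angle -0.0346
11.38 [0.4951 0.0393 0.0498] F tool [ -2.62 -16.37  -1.58] angle -0.0346
11.43 [0.495  0.0393 0.0497] F tool [ -2.55 -17.72  -2.23] angle -0.0345
```

The mean is about 16.5 N, so I stop here and take the hand away outwards, then raise it.

Request:
apply_moves(
  series=[
    {"slide": [0, -0.2, 0], "yaw": 0},
    {"slide": [0, -0.5, 0], "yaw": 0},
    {"slide": [0, -1.0, 0], "yaw": 0},
    {"slide": [0, -2, 0], "yaw": 0},
    {"slide": [0, -3, 0], "yaw": 0},
    {"slide": [0, -3, -2], "yaw": 0},
    {"slide": [0, -3, -5], "yaw": 0},
    {"slide": [0, -5, -9], "yaw": 0},
    {"slide": [0, -7, -13], "yaw": 0},
    {"slide": [0, -8, -16], "yaw": 0},
    {"slide": [0, -8, -18], "yaw": 0},
    {"slide": [0, -8, -18], "yaw": 0},
    {"slide": [0, -8, -18], "yaw": 0},
  ],
)

```text
time: 13.05
tcp_pos: [0.4993, 0.1145, 0.2293]
tcp_rot: [1.0, -0.019, -0.001, 0.0]
force: [1.0, -0.4, 0.2]
grip_width: 0.002
```

```bash
python3 st.py w4.png; python3 - <<'E'
from h import *
c=dict(np.load('last_wrist.npz'));P=pts(c);s=ctrl.read_state()
T=R.from_quat(s['tcp_rot']).as_matrix();L=(P-s['tcp_pos'])@T
m=(P[...,2]>.062)&(P[...,2]<.080)&(P[...,0]>.45)&(P[...,0]<.66)&(P[...,1]>-.04)&(P[...,1]<.06)
q=P[m]
for x in np.arange(.47,.66,.01):
  a=q[abs(q[:,0]-x)<.003]
  if len(a)>5:print(round(x,3),len(a),np.percentile(a[:,1],[3,97]).round(4),np.median(a[:,2]).round(4))
E
```

```text
13.1 [0.499  0.1144 0.2289] F tool [ 0.24  0.56 -0.26] angle -0.0371
0.48 14 [0.0351 0.0363] 0.0655
0.53 44 [0.0117 0.021 ] 0.0648
0.54 75 [-0.0197  0.02  ] 0.0644
0.55 119 [-0.0242  0.0181] 0.0646
0.56 129 [-0.0241  0.0167] 0.0647
0.57 96 [-0.0161  0.0155] 0.0646
0.58 112 [-0.0159  0.0139] 0.0648
0.59 135 [-0.0167  0.0121] 0.0646
0.6 129 [-0.0143  0.0107] 0.0647
0.61 127 [-0.0121  0.0092] 0.0648
0.62 107 [-0.0101  0.0075] 0.0646
0.63 84 [-0.0082  0.007 ] 0.0648
0.64 132 [-0.0078  0.0097] 0.0734
0.65 34 [-0.0042  0.0111] 0.0637
0.66 26 [-0.0125  0.0051] 0.0645
```

View pics/w4.png

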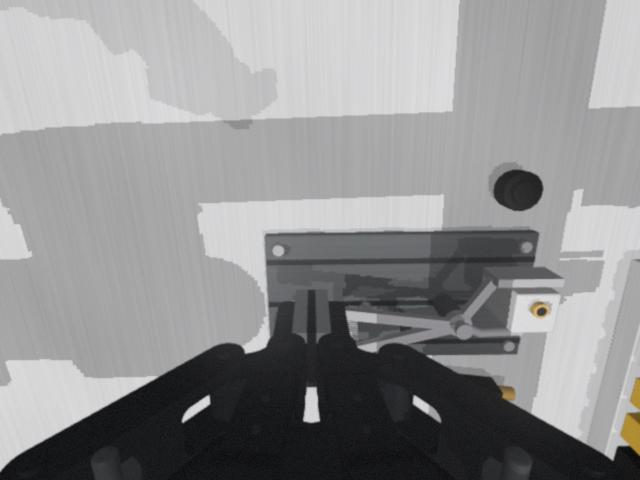

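The handle is held by the ratchet (bar closed, ball on the plug), and the pad is partly hidden behind the fingers near (355,322). I shift so the pad comes into clear view.

Request:
apply_moves(
  series=[
    {"slide": [-3, 3, 0], "yaw": 0},
    {"slide": [-6, 5, 0], "yaw": 0},
    {"slide": [-6, 5, 0], "yaw": 0},
    {"slide": [-6, 5, 0], "yaw": 0},
    {"slide": [-6, 5, 0], "yaw": 0},
  ],
)

```text
time: 13.72
tcp_pos: [0.4387, 0.0672, 0.2301]
tcp_rot: [1.0, -0.018, 0.0, -0.0]
force: [0.6, 0.3, 1.0]
grip_width: -0.003
```

```bash
python3 st.py w5.png; python3 - <<'E'
from h import *
c=dict(np.load('last_wrist.npz'));P=pts(c)
m=(P[...,2]>.060)&(P[...,2]<.072)&(P[...,0]>.44)&(P[...,0]<.54)&(P[...,1]>-.02)&(P[...,1]<.06)
q=P[m]
for x in np.arange(.465,.54,.005):
  a=q[abs(q[:,0]-x)<.0025]
  if len(a)>5:print(round(x,3),len(a),np.percentile(a[:,1],[3,97]).round(4),np.median(a[:,2]).round(4))
k=q[q[:,0]<.51];print(cv2.minAreaRect((k[:,:2]*1000).astype(np.float32)))
E
```

```text
13.78 [0.4387 0.0672 0.2302] F tool [ 0.3  -0.1   0.58] angle -0.0364
0.475 92 [-0.0194  0.0332] 0.0672
0.48 197 [-0.0186  0.036 ] 0.0686
0.485 177 [-0.0191  0.0352] 0.0686
0.49 196 [-0.0185  0.0344] 0.0686
0.495 173 [-0.0193  0.0336] 0.0686
0.5 170 [-0.0192  0.0327] 0.0689
0.505 144 [0.0084 0.0322] 0.069
0.51 84 [0.0138 0.0316] 0.0683
0.515 65 [0.0137 0.0237] 0.0645
0.52 64 [0.013  0.0231] 0.0647
0.525 65 [0.0121 0.0222] 0.0649
0.53 63 [0.0115 0.0214] 0.0644
0.535 67 [-0.0197  0.0204] 0.0646
0.54 41 [-0.0199  0.02  ] 0.0644
((490.4454650878906, 6.471343994140625), (56.26142120361328, 34.12136459350586), 82.39644622802734)
```

View pics/w5.png

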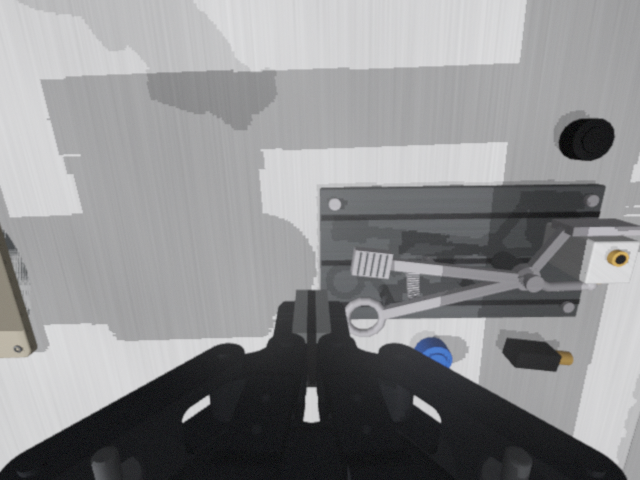

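Now the pad is clear at (352–393, 249–278). Its outer edge is at y ≈ 0.0345 and x runs 0.476–0.510, giving a centre of (0.493, 0.022) at height 0.0686. The bar direction gives q ≈ 0.39, so it is on the fourth tooth. I go above the pad.

Request:
apply_moves(
  series=[
    {"slide": [2, 2, 2], "yaw": 2},
    {"slide": [4, 3.5, 5], "yaw": 4},
    {"slide": [5.6, 4.3, 9], "yaw": 4},
    {"slide": [5.6, 4.3, 12.5], "yaw": 4},
    {"slide": [5.6, 4.3, 14.5], "yaw": 4},
    {"slide": [5.6, 4.3, 15.5], "yaw": 4},
    {"slide": [5.6, 4.3, 15.5], "yaw": 4},
    {"slide": [5.6, 4.3, 15.5], "yaw": 4},
  ],
)

```text
time: 14.78
tcp_pos: [0.4935, 0.022, 0.0763]
tcp_rot: [0.999, -0.053, 0.001, 0.0]
force: [0.4, 0.1, 0.3]
grip_width: -0.002
```

```bash
python3 st.py;python3 st.py
```

```text
14.82 [0.4936 0.0219 0.0765] F tool [ 0.51  0.43 -0.41] angle -0.1065
14.88 [0.4935 0.0219 0.0765] F tool [ 0.64 -0.11 -0.76] angle -0.1066
```

Request:
apply_moves(
  series=[
    {"slide": [0, 0, 0.4], "yaw": 0},
    {"slide": [0, 0, 0.7], "yaw": 0},
    {"slide": [0, 0, 0.9], "yaw": 0},
    {"slide": [0, 0, 1.05], "yaw": 0},
    {"slide": [0, 0, 1.05], "yaw": 0},
  ],
)

```text
time: 15.5
tcp_pos: [0.4921, 0.0225, 0.0654]
tcp_rot: [0.999, -0.053, -0.0, -0.001]
force: [-0.9, 3.3, 5.1]
grip_width: -0.005
```

Request:
apply_moves(
  series=[
    {"slide": [0, 0, 0.1], "yaw": 0},
    {"slide": [0, 0, 0.1], "yaw": 0},
  ],
)

```text
time: 15.75
tcp_pos: [0.4934, 0.0229, 0.0646]
tcp_rot: [0.999, -0.053, 0.001, -0.001]
force: [0.1, 3.5, 5.7]
grip_width: -0.001
```

Request:
apply_moves(
  series=[
    {"slide": [0, 0, 0.1], "yaw": 0},
    {"slide": [0, 0, 0.1], "yaw": 0},
  ],
)

```text
time: 16.0
tcp_pos: [0.4933, 0.023, 0.0637]
tcp_rot: [0.999, -0.053, 0.001, -0.002]
force: [-1.0, 3.3, 6.3]
grip_width: -0.001
```

Request:
apply_moves(
  series=[
    {"slide": [0, 0, 0.1], "yaw": 0},
    {"slide": [0, 0, 0.1], "yaw": 0},
  ],
)

```text
time: 16.25
tcp_pos: [0.4929, 0.0231, 0.0627]
tcp_rot: [0.999, -0.053, 0.0, -0.002]
force: [-1.8, 4.7, 8.4]
grip_width: 0.001
```

Request:
apply_moves(
  series=[
    {"slide": [0, 0, 0.06], "yaw": 0},
    {"slide": [0, 0, 0.06], "yaw": 0},
  ],
)

```text
time: 16.5
tcp_pos: [0.4927, 0.0232, 0.0622]
tcp_rot: [0.999, -0.053, 0.0, -0.002]
force: [-1.6, 4.2, 8.1]
grip_width: 0.0
```

```bash
python3 st.py;python3 st.py;python3 st.py
```

```text
16.55 [0.4927 0.0232 0.0622] F tool [-2.33 -3.99 -9.15] angle -0.1059
16.6 [0.4928 0.0232 0.0622] F tool [-2.29 -3.37 -8.66] angle -0.1059
16.65 [0.4927 0.0232 0.0622] F tool [-2.38 -2.85 -8.49] angle -0.1059
```

Pressed about 6 mm down at about 8.7 N, inside the stated window. I draw outwards round the pivot, checking on the way.

Request:
apply_moves(
  series=[
    {"slide": [0, -0.2, 0], "yaw": 0.8},
    {"slide": [0, -0.4, 0], "yaw": 1.5},
    {"slide": [0.02, -0.6, 0], "yaw": 2.3},
    {"slide": [0.03, -0.8, 0], "yaw": 3.1},
    {"slide": [0.04, -1.0, 0], "yaw": 3.8},
  ],
)

```text
time: 17.27
tcp_pos: [0.4947, 0.0329, 0.0623]
tcp_rot: [0.996, -0.086, 0.001, -0.001]
force: [-2.1, 3.0, 8.3]
grip_width: 0.002
```

```bash
python3 st.py; python3 - <<'E'
from h import *
c=cam('top');im=c['color'][165:305,265:365][:,:,::-1];cv2.imwrite('pics/t4.png',cv2.resize(im,None,fx=4.25,fy=4.25,interpolation=2))
E
```

```text
17.32 [0.4947 0.0332 0.0623] F tool [-1.65 -2.73 -8.17] angle -0.1729
```

View pics/t4.png

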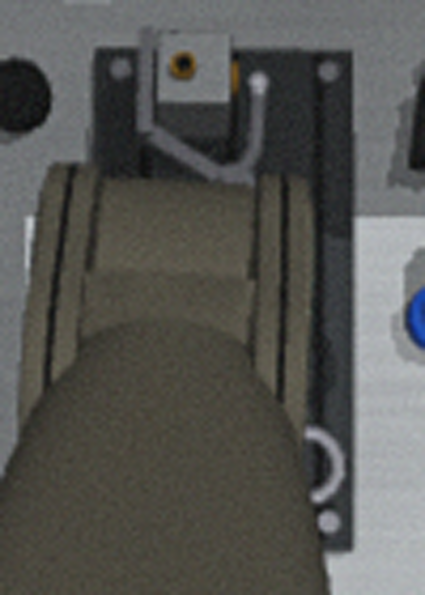

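Viewed crop: the ball (260,82) is now clear of the brass head (236,75) and the clamp is opening. The plug stays in place. I keep the pad down and continue past the teeth to q ≈ 0.12.

Request:
apply_moves(
  series=[
    {"slide": [0, -0.25, 0], "yaw": 1},
    {"slide": [0, -0.5, 0], "yaw": 1.9},
    {"slide": [0.02, -0.75, 0], "yaw": 2.9},
    {"slide": [0.03, -1.0, 0], "yaw": 3.8},
    {"slide": [0.05, -1.25, 0], "yaw": 4.8},
    {"slide": [0.08, -1.5, 0], "yaw": 5.7},
  ],
)

```text
time: 18.12
tcp_pos: [0.4987, 0.0474, 0.0625]
tcp_rot: [0.991, -0.136, 0.001, -0.001]
force: [0.2, 2.9, 7.4]
grip_width: -0.003
```

Request:
apply_moves(
  series=[
    {"slide": [0, -0.25, 0], "yaw": 1},
    {"slide": [0, -0.5, 0], "yaw": 1.9},
    {"slide": [0.02, -0.75, 0], "yaw": 2.9},
    {"slide": [0.03, -1.0, 0], "yaw": 3.8},
    {"slide": [0.05, -1.25, 0], "yaw": 4.8},
    {"slide": [0.08, -1.5, 0], "yaw": 5.7},
    {"slide": [0.08, -1.5, 0], "yaw": 5.7},
  ],
)

```text
time: 19.0
tcp_pos: [0.5044, 0.0616, 0.0628]
tcp_rot: [0.983, -0.185, 0.002, -0.002]
force: [-0.1, 2.8, 7.6]
grip_width: 0.003
```

```bash
python3 st.py; python3 - <<'E'
from h import *
c=cam('top');im=c['color'][165:305,265:365][:,:,::-1];im=cv2.resize(im,None,fx=4.25,fy=4.25,interpolation=2);cv2.imwrite('pics/t5.png',im[:220])
E
```

```text
19.05 [0.5044 0.0616 0.0628] F tool [-0.05 -3.5  -7.46] angle -0.3714
```

View pics/t5.png

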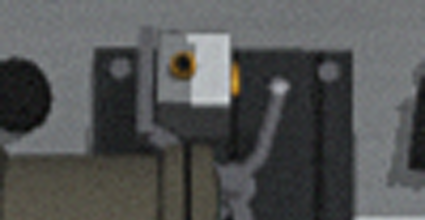

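Ball at (279,87), close to its starting place at (280,88), so the clamp is nearly open. I go a few mm more, then lift off.

Request:
apply_moves(
  series=[
    {"slide": [0, -0.25, 0], "yaw": 1},
    {"slide": [0, -0.5, 0], "yaw": 1.9},
    {"slide": [0.02, -0.7, 0], "yaw": 2.7},
    {"slide": [0.02, -0.7, -0.3], "yaw": 2.7},
    {"slide": [0.02, -0.7, -1], "yaw": 2.7},
    {"slide": [0.02, -0.7, -3], "yaw": 2.7},
    {"slide": [0, -0.7, -7], "yaw": 2.7},
    {"slide": [-2, -2, -11], "yaw": 2.7},
    {"slide": [-4, -4, -15], "yaw": 2.7},
    {"slide": [-6, -6, -18], "yaw": 2.7},
    {"slide": [-6, -8, -18], "yaw": 2.7},
    {"slide": [-6, -10, -18], "yaw": 2.7},
    {"slide": [-6, -10, -18], "yaw": 2.7},
    {"slide": [-6, -10, -18], "yaw": 2.7},
    {"slide": [-6, -10, -18], "yaw": 2.7},
  ],
)

```text
time: 20.98
tcp_pos: [0.4821, 0.175, 0.2404]
tcp_rot: [0.978, -0.208, -0.001, 0.0]
force: [-0.5, -0.9, 0.6]
grip_width: -0.002
```

```bash
python3 st.py; python3 - <<'E'
from h import *
c=cam('top');im=c['color'][165:305,265:365][:,:,::-1];im=cv2.resize(im,None,fx=4.25,fy=4.25,interpolation=2);old=cv2.imread('pics/crop.png')
h=min(len(im),len(old));print(im.shape,old.shape);cv2.imwrite('pics/t6.png',np.hstack([old[:h],im[:h]]))
E
```

```text
21.02 [0.4822 0.175  0.2406] F tool [ 0.23 -0.44 -0.32] angle -0.42
(595, 425, 3) (510, 425, 3)
```

The viewing limit is reached, so I check by numbers: pad position from the wrist depth image, brass head and ball from the top view.

```bash
python3 - <<'E'
from h import *
c=dict(np.load('last_wrist.npz'));P=pts(c)
m=(P[...,2]>.062)&(P[...,2]<.074)&(P[...,0]>.46)&(P[...,0]<.528)&(P[...,1]>.045)&(P[...,1]<.11)
k=P[m];print('pad',len(k),cv2.minAreaRect((k[:,:2]*1000).astype(np.float32)),k[:,2].mean())
t=dict(np.load('last_top.npz'));h=cv2.cvtColor(t['color'],cv2.COLOR_RGB2HSV)
b=(h[...,0]>8)&(h[...,0]<30)&(h[...,1]>120)&(h[...,2]>90);b[:176]=0;b[195:]=0;b[:,:317]=0;b[:,:]=b;b[:,345:]=0
v,u=np.nonzero(b);print('head cols',np.unique(u,return_counts=True))
g=t['color'][178:192,326:338].max(-1);print('bright cols (ball)',g.max(0),g.max(1))
E
```

```text
pad 895 ((513.0960693359375, 72.97709655761719), (25.145641326904297, 38.805908203125), 59.65202713012695) 0.0685475925734224
head cols (array([320, 321]), array([7, 2]))
bright cols (ball) [ 53  57  93 141 172 173 151  72  55  53  55  57] [ 53  53  56  53  55  88 147 173 173 124 108 111 104 114]
```

```bash
python3 -c "
from workcell import ctrl
print(ctrl.sign_off(), ctrl.read_state()['time'])"
```

```text
the job is handed in; nothing more can be done
the job is handed in; nothing more can be done
```

I closed the clamp until the plug was home, left the ratchet holding it, then unlatched it, drew it fully open and handed the job in at about 21 s.

- **Closing:** I pushed the outer side of the pad along its arc. The plug slid at about 10–14 N. The force then climbed steadily, and I stopped at about 16.5 N.
- **Ratchet holding:** I took the hand away and the ratchet held the handle, by my estimate at the 0.393 tooth (q ≈ 0.39 from the bar direction). It held for more than 2 s with nothing touching the clamp.
- **Unlatching:** I pressed the pad about 6 mm down at 8–9 N, drew it out round the pivot to q of about 0.1 or less, and lifted.

**Last checks:**
- The pad is back at its starting place: (513, 73) mm against (512, 73.5), with the same angle.
- The jaw ball is back at its open position, clear of the plug.
- The brass head sits against the valve body, but the top camera only resolves about 2 mm, so the 1.2 mm tolerance was not measured directly. I rely on the force climb for that.
- The tool was in free air with near-zero force.
- I did not measure the other bench items again at the end.

**What failed or disagreed:**
- One move call was refused because the rows lacked a yaw value; I sent it again.
- The final before-and-after picture could not be viewed because the limit was reached, so I checked by numbers instead.
- While drawing back, the jaw ball suggested the handle was further open than the finger position did, so the pad probably slipped under the fingers by up to about 10 mm. It did no harm.

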